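Lock the keyhole template plate onto the sloped glass-cutting easel

ROBOT

A 6-joint arm with a two-finger parallel gripper is mounted at the origin on the work surface. World frame = base frame: x ahead of the robot, y to its left, z up, the work surface at z = 0. Lengths are in m, angles in degrees, forces in N, time in s.
With the tool pointing down it reaches from about 0.35 to 0.925 m from the base axis. Payload 6.4 kg.
Tool frame: the origin (TCP) lies at the very end of the fingers, on their centre line; the grasp point (between the pads) lies grip_depth behind it (grip_depth is the distance from the TCP to the grasp point, in m); z points along the fingers, y is the line along which they close (so a half turn about z gives the same grasp; the last joint's range is limited). The gripper opens to 94 mm and grips with 3 to 60 N. Pads are 16 mm wide; open, the fingers measure 119 mm over their backs; the gripper's body (75 mm by 177 mm) begins 78 mm behind the grasp point.
Start: joints at [-74.662, 14.043, 89.255, -0, 76.702, -9.975], TCP at [0.278, -0.588, 0.205] pointing down, gripper open.
Joint ranges: [-179.41, 179.41], [-58.25, 129.5], [7.25, 145.43], [-54.29, 234.29], [11.92, 165.04], [-157.13, 157.13]. Speed limits (degrees/s): [147.25, 147.25, 180, 180, 180, 180].

INTERFACE

Orientations are given as [roll, pitch, yaw] about the fixed x, y, z axes, in that order (R = Rz(yaw) Ry(pitch) Rx(roll)).
In Python, from rig import * gives the robot as it stands.
- The arm moves only by the tool send_rows, never from a script. Its argument "commands" is a list of rows, each an object of numbers: "jaw": the closure in counts, from 0 (fully open) to 255 (shut); "dx", "dy", "dz": the shift along the tool's x, y, z normalised to -1 to 1, where 1 is 300 mm; "wx", "wy", "wz": the turn, a rotation vector about the tool's x, y, z normalised to -1 to 1, where 1 is 2 rad. A call has 1 to 12 rows; each row is the pose to reach, as a shift and turn from the pose commanded when the call began, along the tool's axes at that moment; what a row does not reach only later rows make up. A row lasts 1/12 s, in which the tool goes at most 41.7 mm and 7.16 degrees, less where a joint would pass 70% of its speed; a pose out of reach is approached as far as the arm can. A call with a number of a shift or a turn outside -1 to 1 is refused whole. A call with a gripper value outside its range is refused whole. The fingers move at their own pace and stop on an object; the grip force is fixed at half the most. Time passes only in rows, so rows that repeat a pose let the fingers close. It gives the time, the measured TCP pose, the force, the opening and the grip force at its end, in the units of the state.
- sense(): the state, without advancing time (a new reading comes with each control period).
- get_image(name): name is "side" or "top"; returns the picture (384x512x3 uint8, red, green, blue); there is no depth.
- camera_model(name): a dict with "fx", "fy", "cx", "cy" (pixels), "R" (3x3) and "t" (3): a world point X has camera coordinates R X + t. Camera axes: x right, y down, z forward; pixel columns grow to the right and rows downward; lengths in m; the calibration is good to about 2 mm. A picture is of the moment at which its call begins. camera_model takes no time and is no camera call.
- finish_job(): hands the job in; it is judged then, once.
The state is a dict: "t": time; "joint_positions": joint angles; "joint_velocities": joint speeds; "tau": joint torques, N m; "eef_pos": TCP position; "tcp_rot": TCP orientation; "ft_force": force on the tool from outside, world axes, zero at the start; "moment": the same for the moment, N m; "grip_width": opening from 0.0 (shut) to 1.0 (fully open); "grip_force": force on a finger pad.
Only numpy, scipy, OpenCV 4.12 (cv2) and the standard library are available. Lean on these libraries where they do the work, as an engineer would, in place of code of your own. Each camera call takes 0.05 s, during which the arm holds its last target. There are 200 camera calls.

TASK

Take the template plate that has the keyhole by its wooden grip and hang it on the headed stud of the sloped easel, grip end downhill: find the stud with the large end of the keyhole, press the plate down against the sprung pad and slide it straight down the slope until the stud is fully home at the end of the slot, then let it go so that the spring locks it up under the head. Keep it gentle (some 10 to 15 N is enough, never more than 25 N) and leave the other plate and everything else on the bench where it is.

Things in the scene. Friction and masses are not known exactly. Their poses are not given: they have to be found in the camera images.
- plate: The plate to hang: bare aluminium, 150 (x) x 90 (y) x 6 (z) mm, about 0.3 kg, lying flat on the table with its wooden grip up and a keyhole in one half. Origin: centre of the underside; z points out of the face that carries the grip; +x points to the keyhole end, which goes uphill on the easel.
- grip (a point): Middle of the top of the plate's wooden grip bar, at plate x -6, y 0, z 34 mm. The bar is 14 (x) x 50 (y) mm and 28 mm high above the plate's face.
- keyhole (a point): Centre of the keyhole's large end, about 22 mm across, on the plate's underside at plate x +28, y 0 mm. From it a slot 12 mm wide runs along plate +x.
- slot_end (a point): Where the stud's axis is when fully home at the end of the slot, plate x +54, y 0 mm, on the underside. Around it, plate x +43 to +66 mm, the front face is sunk 2.5 mm in a pocket 26 mm wide in which the stud's head seats. The 4 mm of full thickness between large hole and pocket must pass under the head, which takes pressing against the pad.
- easel: Sloped wooden easel, fixed, 220 mm wide. Origin: centre of its foot on the table; z vertical, +x level towards its high side (uphill). Its board, 260 mm long, rises at 30 degrees from its lower edge at x -115, z 35 mm: uphill along the board is (cos30, 0, sin30), out of the board (-sin30, 0, cos30). A low ledge 12 mm wide lies along the lower edge.
- track_mid (a point): Point on the easel's centre line (easel y 0), on the top face of the raised pad, 175 mm uphill of the board's lower edge (board face is 8 mm below). A steel stud, clamped and square to the board, stands in a track along the slope anywhere within 24 mm uphill or downhill of this point: find it by feel or sight. Neck 8 mm, head 17 mm diameter; head underside 2 mm, top 7 mm above this point.
- pad_edge (a point): Middle of the lower edge of the raised sprung pad's top face, on the easel's centre line. The grey pad reaches from here 160 mm uphill, is 80 mm wide and parallel to the board.
- pad (a joint): How far the sprung pad is pushed in towards the board, m: 0 = up, 0.0055 = bottomed. 3 N start it, then 1.2 N per mm more. The keyhole's rim slides under the stud's head only with the pad in by 4 mm or more (8 N); when the plate is let go with the head seated in its pocket, the pad stays in by about 1.5 mm.
- round_plate: The other plate, to be left: same size and grip, but a plain round hole 22 mm across and no slot. Origin as for the plate.
- jar: Bystander: small closed glass jar, 56 mm diameter, 75 mm high; origin under its centre.
- spool: Bystander: steel spool, 60 mm diameter, 44 mm high; origin under its centre.
- hammer: Bystander: hammer lying on the bench.
- brush: Bystander: brush lying on the bench.
- glass_block: Bystander: block of green glass 60 x 45 x 20 mm; origin under its centre.
- pot: Bystander: white open pot, 70 mm diameter, 90 mm high; origin under its centre.
Things that resemble listed ones, but are neither listed nor needed, are in the scene too. What is shaped like the plate but purple or yellow is not meant.

How it is judged (in metres and radians):
On the way:
1. the plate, lying along the slope over the stud, presses the sprung pad in by 3.2 mm or more (value of joint pad above 0.0032 m and distance between plate and track_mid below 0.075 m and contact force between plate and easel above 1 N), for 0.1 s.
At the end, for the whole second after the job is handed in: The plate lies along the slope on the pad (tilt 26 to 34 degrees, square to the easel within 7 degrees, centred within 8 mm), the stud's head sits in the pocket at the end of the slot, so that the released plate holds the sprung pad in by 0.7 to 2.7 mm, and the plate is released and at rest (value of joint pad between 0.0007 and 0.0027 m and x of plate in the frame of easel between -0.042 and 0.015 m and y of plate in the frame of easel between -0.008 and 0.008 m and angle between the y axis of plate and the y axis of easel, either way round below 0.13 rad and angle between plate's own z axis and vertical between 0.46 and 0.59 rad and linear speed of plate below 0.01 m/s and angular speed of plate below 0.1 rad/s); the robot touches nothing.
It fails at once if the plate is pressed or pushed against the easel, its pad or its stud with more than 60 N in all contacts together (contact force between plate and easel above 60 N).
It fails at once if the round-hole plate is moved by more than 30 mm (distance of round_plate from where it was at the start of the episode above 0.03 m).
It fails at once if another thing on the bench is moved by more than 30 mm (distance of any of jar, spool, hammer, brush, glass_block, pot from where it was at the start of the episode above 0.03 m).
It also fails if it takes over 72 s, if anything falls off the work surface, if the arm or the gripper's body presses on something with over 40 N, if the wrist force passes 120 N, or if a joint passes its speed limit or range.

## Working session

There is one attempt and no reset: what is moved stays moved. The work goes in short steps, Python scripts to look and compute and a tool call to move; the robot and the scene stay as the last step left them, time stands still between calls to the robot, and variables do not carry over. Pictures are saved under pics/ and viewed, at most 10 in all, crops included, and the job is handed in when it is done.

Besides the shell and the picture viewer there is one more tool, called after "Request:" by a JSON object that holds its "fn" and its "kwargs". send_rows: Moves the arm, as the interface text tells. Scaled input: -1 to 1 covers 300 mm each way for a shift and 2 rad each way for a turn. Its arguments: {"type":"object","properties":{"commands":{"type":"array","items":{"type":"object","properties":{"jaw":{"type":"number"},"dx":{"type":"number"},"dy":{"type":"number"},"dz":{"type":"number"},"wx":{"type":"number"},"wy":{"type":"number"},"wz":{"type":"number"}}}}},"required":["commands"]}

```bash
mkdir -p pics
python3 - <<'E'
from rig import *
import cv2
s=sense();print(s)
try: print(grip_depth)
except Exception as e: print(e)
for n in("top","side"):
    im=get_image(n);cv2.imwrite(f"pics/{n}0.png",im[:,:,::-1]);m=camera_model(n);print(n,m)
E
```

```text
{'t': 0.0, 'joint_positions': array([-7.46632605e+01,  1.40808785e+01,  8.93236165e+01, -6.65923823e-04,
        7.67015479e+01, -9.97582855e+00]), 'joint_velocities': array([ 0.06751741,  0.02317859,  0.01724744, -0.05048702,  0.02503111,
        0.01624605]), 'tau': array([ 2.76855135e-03, -4.15840352e+01, -3.14599228e+01,  6.86011976e-02,
        3.32490192e-02, -1.31143593e-04]), 'eef_pos': array([ 0.27774871, -0.58701585,  0.20439368]), 'tcp_rot': array([-1.79895448e+02, -1.77320817e-02,  2.53127056e+01]), 'ft_force': array([-0.73342729, -0.61630829,  0.23127186]), 'moment': array([-0.0251489 ,  0.01391595,  0.00222938]), 'grip_force': 0.0, 'grip_width': 1.0016043210652976}
0.0188
top {'fx': 477.08121142863166, 'fy': 477.08121142863166, 'cx': 263.1789638069435, 'cy': 194.17989722686383, 'R': array([[ 9.73555316e-03, -9.99951357e-01,  1.58219107e-03],
       [-9.96882621e-01, -9.82954249e-03, -7.82842258e-02],
       [ 7.82959700e-02, -8.15118537e-04, -9.96929825e-01]]), 't': array([0.08020443, 0.58644649, 1.92695376])}
side {'fx': 383.7728482442716, 'fy': 383.7728482442716, 'cx': 261.91859658146524, 'cy': 198.57855347184818, 'R': array([[-0.99958539, -0.02676104,  0.01062478],
       [-0.02484176,  0.6149816 , -0.78815006],
       [ 0.01455767, -0.78808723, -0.61539142]]), 't': array([0.55463474, 0.05674634, 1.28235744])}
```

View pics/top0.png

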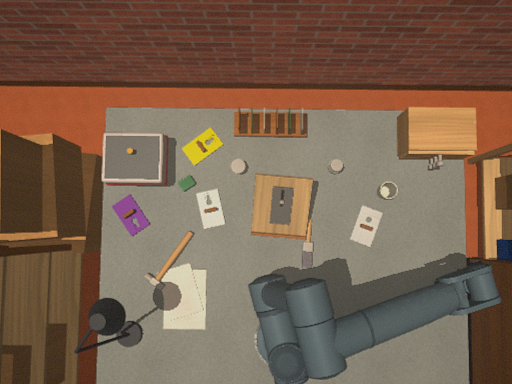

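View pics/side0.png

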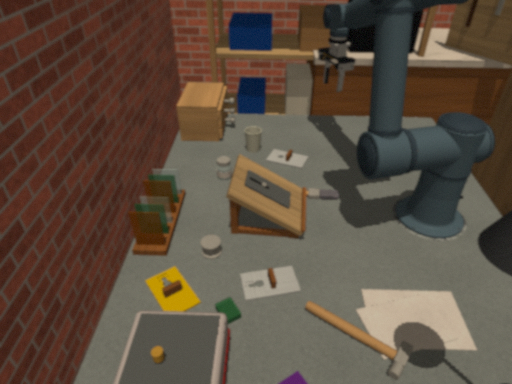

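Candidates for the keyhole plate in the top view are the bare plates at (210,208) and (367,226). The purple plate at (131,214) and the yellow one at (203,146) are excluded by colour. The easel is at (282,206), with its high side towards +x. I'll check the choice in one enlarged crop.

Run:
```python
import cv2,numpy as np
t=cv2.imread("pics/top0.png");s=cv2.imread("pics/side0.png")
r=lambda im,x,y,w,h,k=cv2.INTER_CUBIC:cv2.resize(im[y:y+h,x:x+w],(390,290),interpolation=k)
a=np.hstack([r(t,178,180,64,48),r(t,335,198,64,48)])
b=np.hstack([r(t,242,166,80,60),r(s,225,240,80,60)])
cv2.imwrite("pics/crop1.png",np.vstack([a,b]))
```

```text
(no output)
```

View pics/crop1.png

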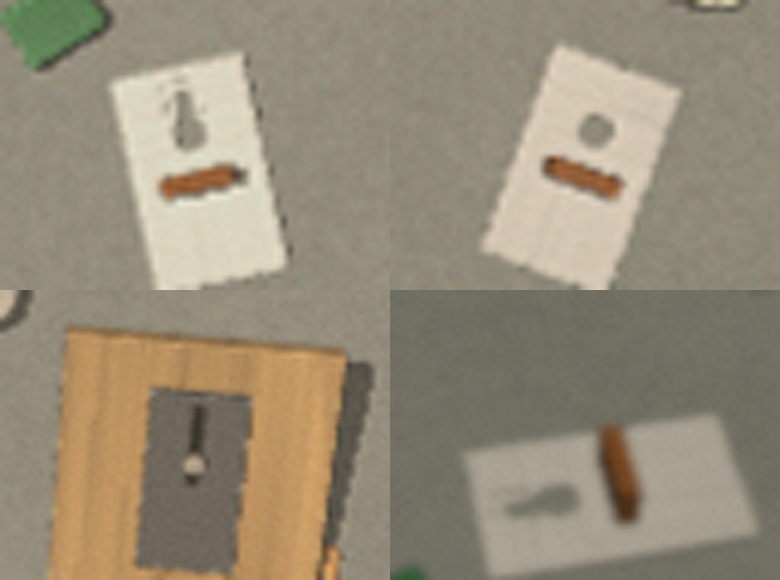

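The left plate at (210,208) has the keyhole, with its slot pointing up in the image (+x). The right one has a plain round hole. The stud head shows bright in the track at about (282,202). Next I measure them.

```bash
cat > h.py <<'E'
import numpy as np,cv2
from scipy.spatial.transform import Rotation as Ro
from rig import *
def ray(n,uv,p0,nrm):
    m=camera_model(n);R,t=np.array(m["R"]),np.array(m["t"]);uv=np.atleast_2d(uv).astype(float)
    d=np.c_[(uv[:,0]-m["cx"])/m["fx"],(uv[:,1]-m["cy"])/m["fy"],np.ones(len(uv))]@R
    c=-R.T@t;k=((np.array(p0)-c)@nrm)/(d@nrm);return c+k[:,None]*d
def proj(n,X):
    m=camera_model(n);c=np.atleast_2d(X)@np.array(m["R"]).T+m["t"]
    return np.c_[m["fx"]*c[:,0]/c[:,2]+m["cx"],m["fy"]*c[:,1]/c[:,2]+m["cy"]]
Z=np.array([0,0,1.])
def blob(mask,near):
    """contour points (full outline) of blob nearest to pixel"""
    cs,_=cv2.findContours(mask.astype(np.uint8),cv2.RETR_EXTERNAL,cv2.CHAIN_APPROX_NONE)
    cs=[c for c in cs if cv2.contourArea(c)>15]
    return min(cs,key=lambda c:np.hypot(*(c[:,0].mean(0)-near)))[:,0]
def rect(P2):
    r=cv2.minAreaRect((P2*1000).astype(np.float32));return np.array(r[0])/1000,r[1],r[2]
def frame(y,p=0):  # easel-type axes: yaw deg
    return Ro.from_euler('z',y,degrees=True).as_matrix()
E
python3 - <<'E'
from h import *
for n,near,gn in(("top",(210,208),(210,210)),("side",(270,282),(271,277))):
    im=get_image(n).astype(int);hsv=cv2.cvtColor(im.astype(np.uint8),cv2.COLOR_RGB2HSV)
    m=(im.min(2)>(150 if n=="top" else 115));b=blob(m,near);print(n,'plate px',rect(b/1000.))
    P=ray(n,b,[0,0,.006],Z);print(' rect mm',rect(P[:,:2]))
    g=(hsv[...,1]>110)&(hsv[...,0]<15)
    w=np.zeros_like(g);w[gn[1]-14:gn[1]+14,gn[0]-14:gn[0]+14]=1
    bg=blob(g&(w>0),gn);print(' grip px',bg.mean(0),len(bg))
    print(' grip@34 rect',rect(ray(n,bg,[0,0,.034],Z)[:,:2]))
    if n=="top":
        wood=(hsv[...,1]>90)&(hsv[...,0]<20);w[:]=0;w[168:240,245:320]=1
        be=blob(wood&(w>0),(282,206));pol=cv2.convexHull(be);print('board',cv2.approxPolyDP(pol,4,True)[:,0].tolist())
        pad=(hsv[...,1]<40)&(im.max(2)<105)&(im.max(2)>40);w[:]=0;w[182:228,264:300]=1
        bp=blob(pad&(w>0),(282,206));print('pad',bp.min(0),bp.max(0),cv2.approxPolyDP(bp,3,True)[:,0].tolist(),cv2.contourArea(bp))
        st=(im.min(2)>110)&(w>0)&(hsv[...,1]<60);w[:]=0;w[190:220,274:290]=1
        ys,xs=np.nonzero(st&(w>0));print('stud',xs.mean(),ys.mean(),len(xs),list(zip(xs,ys)))
        print(im[196:210,282].mean(1).astype(int).tolist(), im[202,270:296].mean(1).astype(int).tolist())
E
```

```text
top plate px (array([0.21013531, 0.20835883]), (36.55278015136719, 22.01844024658203), 77.47119140625)
 rect mm (array([0.52671008, 0.30355084]), (150.4895477294922, 90.54383087158203), 13.551493644714355)
 grip px [209.7826087  209.69565217] 23
 grip@34 rect (array([0.51976538, 0.30119623]), (10.840490341186523, 43.10959243774414), 14.633581161499023)
board [[256, 174], [312, 179], [309, 239], [251, 234]]Traceback (most recent call last):
  File "<stdin>", line 14, in <module>
  File "h.py", line 16, in blob
    return min(cs,key=lambda c:np.hypot(*(c[:,0].mean(0)-near)))[:,0]
           ~~~^^^^^^^^^^^^^^^^^^^^^^^^^^^^^^^^^^^^^^^^^^^^^^^^^^
ValueError: min() iterable argument is empty
```

Run:
```python
from h import *
im=get_image("top").astype(int);hsv=cv2.cvtColor(im.astype(np.uint8),cv2.COLOR_RGB2HSV)
c=np.array([[256,174],[312,179],[309,239],[251,234]])
U=ray("top",c[:2]+[[-.3,-.5],[.3,-.5]],[0,0,.165],Z);L=ray("top",c[2:],[0,0,.035],Z)
w_=U[1]-U[0];yaw=np.degrees(np.arctan2(-w_[0],w_[1]))-180;print('U',U,np.linalg.norm(w_),'yaw',yaw);print('L',L,np.linalg.norm(L[0]-L[1]))
ax=frame(yaw)[:,0];print('slope len level',(U.mean(0)-L.mean(0))@ax,'exp',.225)
O=U.mean(0)-ax*.11;O[2]=0
# pad plane
for it in range(3):
    F=frame(yaw);up=F@[np.cos(np.pi/6),0,.5];n=F@[-.5,0,np.cos(np.pi/6)];E0=O+F@[-.115,0,.035]
    g=im.mean(2);m=(hsv[...,1]<75)&(g<120);w=np.zeros_like(m);w[182:228,262:302]=1
    b=blob(m&w,(282,206));P=ray("top",b,E0+.008*n,n)
    q=np.c_[(P-E0)@up,(P-E0)@F[:,1]];r=rect(q);print('pad in board frame s,y',r,len(b))
    a=r[2] if r[1][0]>r[1][1] else r[2]-90
    yaw+=a; O=O+F[:,1]*(r[0][1])
    print('yaw',yaw,'O',O)
for n,win in(("top",(274,190,290,220)),):
    x0,y0,x1,y1=win;sub=g[y0:y1,x0:x1];ys,xs=np.nonzero(sub>125);xs=xs+x0;ys=ys+y0
    print('stud',xs.mean(),ys.mean(),len(xs))
    S=ray("top",[xs.mean(),ys.mean()],E0+.015*n,n)[0];print('S',S,'s,y',(S-E0)@up,(S-E0)@F[:,1])
print(g[190:220,278:288].astype(int))
print('side proj of stud',proj("side",S),'pad corners',proj("side",[E0+.008*n+s*up+y*F[:,1] for s in(r[0][0]-.08,r[0][0]+.08) for y in(-.04,.04)]).tolist())
```

```text
U [[ 0.65304154  0.11525811  0.165     ]
 [ 0.63605989 -0.09994865  0.165     ]] 0.21587571361743524 yaw -4.511778255216797
L [[ 0.40521755 -0.10057725  0.035     ]
 [ 0.42303436  0.13352821  0.035     ]] 0.23478246439631448
slope len level 0.23040459563290458 exp 0.225
pad in board frame s,y (array([1.38265533e-01, 1.24679565e-04]), (159.60133361816406, 77.4632339477539), 0.2063567340373993) 109
yaw -4.305421521179397 O [0.5349014  0.01643207 0.        ]
pad in board frame s,y (array([ 1.38268311e-01, -4.28771973e-06]), (159.58238220214844, 77.46839141845703), 0.027657214552164078) 109
yaw -4.277764306627233 O [0.53490107 0.01642779 0.        ]
pad in board frame s,y (array([ 1.38268692e-01, -5.79833984e-07]), (159.57980346679688, 77.46910095214844), 0.003705171402543783) 109
yaw -4.2740591352246895 O [0.53490103 0.01642721 0.        ]
stud 281.3636363636364 201.9090909090909 11Traceback (most recent call last):
  File "<stdin>", line 20, in <module>
TypeError: can't multiply sequence by non-int of type 'float'
```

```bash
cat >> h.py <<'E'
yaw=-4.274;O=np.array([.5349,.0164,0]);F=frame(yaw);up=F@[np.cos(np.pi/6),0,.5];nn=F@[-.5,0,np.cos(np.pi/6)];ey=F[:,1];E0=O+F@[-.115,0,.035]
def rel(p,Rt):
    s=sense();R=Ro.from_euler('xyz',s["tcp_rot"],degrees=True)
    d=R.inv().apply(np.array(p)-s["eef_pos"])/.3;w=(R.inv()*Ro.from_matrix(Rt)).as_rotvec()/2
    print('shift',d.round(4),'turn',w.round(4))
down=lambda y:Ro.from_euler('xyz',[180,0,y],degrees=True).as_matrix()
def st():
    s=sense();print({k:np.round(s[k],4).tolist() for k in("t","eef_pos","tcp_rot","ft_force","moment","grip_width","grip_force")})
E
python3 - <<'E'
from h import *
rel([.5205,.3018,.25],down(103.5))
im=get_image("top").astype(int);g=im.mean(2);ys,xs=np.nonzero(g[190:220,274:290]>125);xs+=274;ys+=190
for h in(.015,):
    S=ray("top",[281.4,201.9],E0+h*nn,nn)[0];print('stud s,y',(S-E0)@up,(S-E0)@ey)
print(g[192:212,276:288].astype(int))
print('side proj',proj("side",S))
gs=get_image("side").mean(2);u,v=proj("side",S)[0].astype(int);print(gs[v-8:v+9,u-10:u+11].astype(int))
E
```

```text
shift [ 1.9984 -2.333  -0.1476] turn [-4.000e-04 -5.000e-04 -6.823e-01]
stud s,y 0.15693776879698623 -7.736970526508906e-05
[[ 99 101 102 103 100  79  52  65  86 105  99 103]
 [ 98 102  99 103  97  70  54  65  89 103 103 104]
 [101 102 105 103  96  68  56  69  94 102 103 106]
 [101 101 104 103  96  58  59  69  96 101 100 101]
 [101 101 101 100  95  61  59  69  98 103 102 102]
 [101 102 100 106  92  59  56  76 106 103 101 102]
 [ 98  99 101 103  92  50  52  77 102 102 101 101]
 [103 100  98  99  91  72  74  78 102 105 104 102]
 [103 101 103  99 107 124 118  95  99 103 103 101]
 [ 99 101 103 107 146 160 156 128  81 103 100  98]
 [ 99 101 101 118 154 156 157 135  86 107 102  99]
 [105 103  98 109 128 139 137 120 100  99  99 105]
 [105 100 103  94  67  69  83  92 103 103 104 103]
 [104 102 103  95  66  57  72  95 102 102 102 100]
 [103 102 104  99  92  79  84 101 100 100 103  99]
 [101 103 102 102 101 104 104 101 101  99 105 101]
 [104 101 101 102 103 104 102 102 100 101 103 104]
 [102  99 101 102 104  99 105 101 101 102 101 103]
 [102 101 102 101 101 104  98 102 102 100 102 101]
 [101 1
[... 898 characters left out ...]
4  72  69  60  56  73  99 116 118 112  95  83  77  75  74  76
   76  81  85]
 [ 76  76  76  75  75  69  67  71  86 102 105 103  88  73  71  74  73  74
   77  76  77]
 [ 76  76  74  77  77  74  72  73  78  81  80  73  63  56  62  70  74  76
   77  76  75]
 [ 72  75  74  76  75  74  74  75  76  73  67  59  50  46  53  65  72  74
   76  72  76]
 [ 70  73  75  77  75  74  78  77  75  74  71  65  62  54  56  64  71  74
   75  75  75]
 [ 65  67  71  75  75  76  76  75  73  75  73  71  73  65  68  71  73  74
   78  76  76]
 [ 76  69  67  65  71  73  74  76  75  76  73  75  73  74  75  72  77  76
   74  75  75]
 [ 99  87  76  69  69  69  72  72  75  78  75  76  73  74  75  74  73  77
   75  76  77]]
```

Request:
{"fn": "send_rows", "kwargs": {"commands": [{"dz":-0.15},{"dx":0.86,"dy":-1,"dz":-0.15,"wz":-0.682},{"dx":0.86,"dy":-1,"dz":-0.15,"wz":-0.682},{"dx":0.86,"dy":-1,"dz":-0.15,"wz":-0.682},{"dx":0.86,"dy":-1,"dz":-0.15,"wz":-0.682},{"dx":0.86,"dy":-1,"dz":-0.15,"wz":-0.682},{"dx":0.86,"dy":-1,"dz":-0.15,"wz":-0.682},{"dx":0.86,"dy":-1,"dz":-0.15,"wz":-0.682},{"dx":0.86,"dy":-1,"dz":-0.15,"wz":-0.682},{"dx":0.86,"dy":-1,"dz":-0.15,"wz":-0.682},{"dx":0.86,"dy":-1,"dz":-0.15,"wz":-0.682},{"dx":0.86,"dy":-1,"dz":-0.15,"wz":-0.682}]}}

```text
$.commands[0]: bad value
```

```bash
python3 -c "
from h import *
st();rel([.5205,.3018,.25],down(103.5))"
```

```text
{'t': 0.3, 'eef_pos': [0.2779, -0.5874, 0.2051], 'tcp_rot': [-179.9645, -0.0077, 25.3142], 'ft_force': [-0.4478, -0.5628, 0.1125], 'moment': [-0.005, -0.0077, 0.0233], 'grip_width': 0.9996, 'grip_force': 0.0}
shift [ 1.9984 -2.3337 -0.148 ] turn [-2.000e-04 -3.000e-04 -6.823e-01]
```

Request:
{"fn": "send_rows", "kwargs": {"commands": [{"jaw":0,"dx":0,"dy":0,"dz":-0.15,"wx":0,"wy":0,"wz":0},{"jaw":0,"dx":0.86,"dy":-1,"dz":-0.15,"wx":0,"wy":0,"wz":-0.682},{"jaw":0,"dx":0.86,"dy":-1,"dz":-0.15,"wx":0,"wy":0,"wz":-0.682},{"jaw":0,"dx":0.86,"dy":-1,"dz":-0.15,"wx":0,"wy":0,"wz":-0.682},{"jaw":0,"dx":0.86,"dy":-1,"dz":-0.15,"wx":0,"wy":0,"wz":-0.682},{"jaw":0,"dx":0.86,"dy":-1,"dz":-0.15,"wx":0,"wy":0,"wz":-0.682},{"jaw":0,"dx":0.86,"dy":-1,"dz":-0.15,"wx":0,"wy":0,"wz":-0.682},{"jaw":0,"dx":0.86,"dy":-1,"dz":-0.15,"wx":0,"wy":0,"wz":-0.682},{"jaw":0,"dx":0.86,"dy":-1,"dz":-0.15,"wx":0,"wy":0,"wz":-0.682},{"jaw":0,"dx":0.86,"dy":-1,"dz":-0.15,"wx":0,"wy":0,"wz":-0.682},{"jaw":0,"dx":0.86,"dy":-1,"dz":-0.15,"wx":0,"wy":0,"wz":-0.682},{"jaw":0,"dx":0.86,"dy":-1,"dz":-0.15,"wx":0,"wy":0,"wz":-0.682}]}}

```text
t: 1.3
eef_pos: [0.3836, -0.2026, 0.2507]
tcp_rot: [179.9, 0.0, 104.1]
ft_force: [0.1, -0.4, -1.2]
grip_width: 0.996
grip_force: 0.0
```

```bash
python3 -c "
from h import *
st();rel([.5205,.3018,.25],down(103.5))"
```

```text
{'t': 1.3, 'eef_pos': [0.3836, -0.2026, 0.2507], 'tcp_rot': [179.9378, 0.0015, 104.0938], 'ft_force': [0.084, -0.4239, -1.1743], 'moment': [-0.0523, -0.1172, -0.061], 'grip_width': 0.9961, 'grip_force': 0.0}
shift [1.5196 0.852  0.0031] turn [0.0005 0.     0.0052]
```

Request:
{"fn": "send_rows", "kwargs": {"commands": [{"jaw":0,"dx":1,"dy":0.56,"dz":0,"wx":0,"wy":0,"wz":0},{"jaw":0,"dx":1,"dy":0.56,"dz":0,"wx":0,"wy":0,"wz":0},{"jaw":0,"dx":1,"dy":0.56,"dz":0,"wx":0,"wy":0,"wz":0},{"jaw":0,"dx":1,"dy":0.56,"dz":0,"wx":0,"wy":0,"wz":0},{"jaw":0,"dx":1,"dy":0.56,"dz":0,"wx":0,"wy":0,"wz":0},{"jaw":0,"dx":1,"dy":0.56,"dz":0,"wx":0,"wy":0,"wz":0},{"jaw":0,"dx":1,"dy":0.56,"dz":0,"wx":0,"wy":0,"wz":0},{"jaw":0,"dx":1,"dy":0.56,"dz":0,"wx":0,"wy":0,"wz":0},{"jaw":0,"dx":1,"dy":0.56,"dz":0,"wx":0,"wy":0,"wz":0},{"jaw":0,"dx":1,"dy":0.56,"dz":0,"wx":0,"wy":0,"wz":0}]}}

```text
t: 2.13
eef_pos: [0.4764, 0.127, 0.2503]
tcp_rot: [-180.0, -0.0, 103.7]
ft_force: [0.6, 0.4, -0.3]
grip_width: 1.003
grip_force: 0.0
```

```bash
python3 -c "
from h import *
st();rel([.5205,.3018,.06],down(103.5))"
```

```text
{'t': 2.1333, 'eef_pos': [0.4764, 0.127, 0.2503], 'tcp_rot': [-179.9733, -0.0123, 103.7296], 'ft_force': [0.5701, 0.378, -0.2727], 'moment': [-0.0475, -0.0791, 0.0076], 'grip_width': 1.0033, 'grip_force': 0.0}
shift [0.5309 0.2814 0.6343] turn [-0.0002 -0.0001  0.002 ]
```

Request:
{"fn": "send_rows", "kwargs": {"commands": [{"jaw":0,"dx":0.531,"dy":0.281,"dz":0,"wx":0,"wy":0,"wz":0},{"jaw":0,"dx":0.531,"dy":0.281,"dz":0,"wx":0,"wy":0,"wz":0},{"jaw":0,"dx":0.531,"dy":0.281,"dz":0,"wx":0,"wy":0,"wz":0},{"jaw":0,"dx":0.531,"dy":0.281,"dz":0,"wx":0,"wy":0,"wz":0},{"jaw":0,"dx":0.531,"dy":0.281,"dz":0,"wx":0,"wy":0,"wz":0},{"jaw":0,"dx":0.531,"dy":0.281,"dz":0.63,"wx":0,"wy":0,"wz":0},{"jaw":0,"dx":0.531,"dy":0.281,"dz":0.63,"wx":0,"wy":0,"wz":0},{"jaw":0,"dx":0.531,"dy":0.281,"dz":0.63,"wx":0,"wy":0,"wz":0},{"jaw":0,"dx":0.531,"dy":0.281,"dz":0.63,"wx":0,"wy":0,"wz":0},{"jaw":0,"dx":0.531,"dy":0.281,"dz":0.63,"wx":0,"wy":0,"wz":0},{"jaw":0,"dx":0.531,"dy":0.281,"dz":0.63,"wx":0,"wy":0,"wz":0},{"jaw":0,"dx":0.531,"dy":0.281,"dz":0.63,"wx":0,"wy":0,"wz":0}]}}

```text
t: 3.13
eef_pos: [0.521, 0.2975, 0.0609]
tcp_rot: [-179.9, 0.0, 103.4]
ft_force: [0.3, -0.0, 0.1]
grip_width: 1.003
grip_force: 0.0
```

```bash
python3 -c "
from h import *
st();rel([.5205,.3018,.010],down(103.5))
im=get_image('side');cv2.imwrite('pics/s1.png',cv2.resize(im[200:320,210:340,::-1],None,fx=5,fy=5))"
```

```text
{'t': 3.1333, 'eef_pos': [0.521, 0.2975, 0.0609], 'tcp_rot': [-179.8577, 0.0327, 103.3684], 'ft_force': [0.2963, -0.0425, 0.0547], 'moment': [-0.0295, -0.1207, -0.0599], 'grip_width': 1.0025, 'grip_force': 0.0}
shift [0.0144 0.0021 0.1696] turn [-0.0012  0.0003 -0.0011]
```

View pics/s1.png

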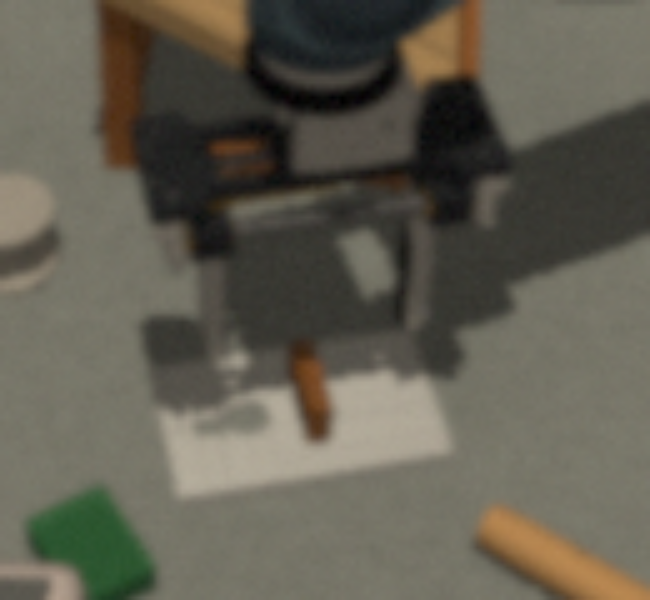

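The open jaw straddles the wooden bar (crop (310,390)), aligned with the plate. I'll descend and close.

Request:
{"fn": "send_rows", "kwargs": {"commands": [{"jaw":0,"dx":0.01,"dy":0.002,"dz":0.08,"wx":0,"wy":0,"wz":0},{"jaw":0,"dx":0.01,"dy":0.002,"dz":0.13,"wx":0,"wy":0,"wz":0},{"jaw":0,"dx":0.01,"dy":0.002,"dz":0.165,"wx":0,"wy":0,"wz":0},{"jaw":0,"dx":0.01,"dy":0.002,"dz":0.165,"wx":0,"wy":0,"wz":0},{"jaw":0,"dx":0.01,"dy":0.002,"dz":0.165,"wx":0,"wy":0,"wz":0},{"jaw":255,"dx":0.01,"dy":0.002,"dz":0.165,"wx":0,"wy":0,"wz":0},{"jaw":255,"dx":0.01,"dy":0.002,"dz":0.165,"wx":0,"wy":0,"wz":0},{"jaw":255,"dx":0.01,"dy":0.002,"dz":0.165,"wx":0,"wy":0,"wz":0},{"jaw":255,"dx":0.01,"dy":0.002,"dz":0.165,"wx":0,"wy":0,"wz":0},{"jaw":255,"dx":0.01,"dy":0.002,"dz":0.165,"wx":0,"wy":0,"wz":0},{"jaw":255,"dx":0.01,"dy":0.002,"dz":0.165,"wx":0,"wy":0,"wz":0},{"jaw":255,"dx":0.01,"dy":0.002,"dz":0.165,"wx":0,"wy":0,"wz":0}]}}

```text
t: 4.18
eef_pos: [0.5212, 0.3024, 0.012]
tcp_rot: [180.0, -0.0, 103.5]
ft_force: [-0.6, -0.7, 0.1]
grip_width: 0.541
grip_force: 0.0
```

Request:
{"fn": "send_rows", "kwargs": {"commands": [{"jaw":255,"dx":0,"dy":0,"dz":0,"wx":0,"wy":0,"wz":0},{"jaw":255,"dx":0,"dy":0,"dz":0,"wx":0,"wy":0,"wz":0},{"jaw":255,"dx":0,"dy":0,"dz":0,"wx":0,"wy":0,"wz":0},{"jaw":255,"dx":0,"dy":0,"dz":0,"wx":0,"wy":0,"wz":0},{"jaw":255,"dx":0,"dy":0,"dz":0,"wx":0,"wy":0,"wz":0},{"jaw":255,"dx":0,"dy":0,"dz":0,"wx":0,"wy":0,"wz":0},{"jaw":255,"dx":0,"dy":0,"dz":0,"wx":0,"wy":0,"wz":0},{"jaw":255,"dx":0,"dy":0,"dz":0,"wx":0,"wy":0,"wz":0},{"jaw":255,"dx":0,"dy":0,"dz":0,"wx":0,"wy":0,"wz":0},{"jaw":255,"dx":0,"dy":0,"dz":0,"wx":0,"wy":0,"wz":0}]}}

```text
t: 5.02
eef_pos: [0.5212, 0.3024, 0.0119]
tcp_rot: [180.0, -0.0, 103.5]
ft_force: [-0.3, 0.2, -0.3]
grip_width: 0.146
grip_force: 30.0
```

Request:
{"fn": "send_rows", "kwargs": {"commands": [{"jaw":255,"dx":0,"dy":0,"dz":-0.05,"wx":0,"wy":0,"wz":0},{"jaw":255,"dx":0,"dy":0,"dz":-0.15,"wx":0,"wy":0,"wz":0},{"jaw":255,"dx":0,"dy":0,"dz":-0.25,"wx":0,"wy":0,"wz":0},{"jaw":255,"dx":0,"dy":0,"dz":-0.35,"wx":0,"wy":0,"wz":0},{"jaw":255,"dx":0,"dy":0,"dz":-0.45,"wx":0,"wy":0,"wz":0},{"jaw":255,"dx":0,"dy":0,"dz":-0.55,"wx":0,"wy":0,"wz":0},{"jaw":255,"dx":0,"dy":0,"dz":-0.65,"wx":0,"wy":0,"wz":0},{"jaw":255,"dx":0,"dy":0,"dz":-0.75,"wx":0,"wy":0,"wz":0},{"jaw":255,"dx":0,"dy":0,"dz":-0.75,"wx":0,"wy":0,"wz":0}]}}

```text
t: 5.77
eef_pos: [0.5242, 0.3035, 0.2441]
tcp_rot: [179.3, -0.1, 103.5]
ft_force: [0.7, 0.4, -0.9]
grip_width: 0.145
grip_force: 30.0
```

```bash
cat >> h.py <<'E'
RT=np.c_[ey,up,-nn]
D=.0119
def tgt(s,h,y=0): return E0+(s-.034)*up+(.008+h+D)*nn+y*ey
E
python3 -c "
from h import *
st();print(tgt(.158,.08),tgt(.158,.03));rel(tgt(.158,.1),RT)"
```

```text
{'t': 5.7667, 'eef_pos': [0.5242, 0.3035, 0.2441], 'tcp_rot': [179.3417, -0.0723, 103.4721], 'ft_force': [0.6636, 0.3746, -0.8872], 'moment': [0.0842, -0.1589, -0.011], 'grip_width': 0.1453, 'grip_force': 29.9995}
[0.47749723 0.02068994 0.18351594] [0.50242771 0.01882679 0.14021467]
shift [-0.8707 -0.4043  0.1385] turn [-0.2541 -0.042   0.1508]
```

Request:
{"fn": "send_rows", "kwargs": {"commands": [{"jaw":255,"dx":-0.09,"dy":-0.04,"dz":0,"wx":-0.025,"wy":-0.004,"wz":0.015},{"jaw":255,"dx":-0.18,"dy":-0.08,"dz":0,"wx":-0.05,"wy":-0.008,"wz":0.03},{"jaw":255,"dx":-0.27,"dy":-0.12,"dz":0,"wx":-0.075,"wy":-0.012,"wz":0.045},{"jaw":255,"dx":-0.36,"dy":-0.16,"dz":0,"wx":-0.1,"wy":-0.017,"wz":0.06},{"jaw":255,"dx":-0.45,"dy":-0.2,"dz":0.02,"wx":-0.13,"wy":-0.021,"wz":0.075},{"jaw":255,"dx":-0.54,"dy":-0.25,"dz":0.04,"wx":-0.155,"wy":-0.025,"wz":0.09},{"jaw":255,"dx":-0.63,"dy":-0.3,"dz":0.06,"wx":-0.18,"wy":-0.029,"wz":0.105},{"jaw":255,"dx":-0.72,"dy":-0.35,"dz":0.09,"wx":-0.205,"wy":-0.034,"wz":0.12},{"jaw":255,"dx":-0.81,"dy":-0.38,"dz":0.12,"wx":-0.23,"wy":-0.038,"wz":0.135},{"jaw":255,"dx":-0.87,"dy":-0.404,"dz":0.138,"wx":-0.254,"wy":-0.042,"wz":0.151},{"jaw":255,"dx":-0.87,"dy":-0.404,"dz":0.138,"wx":-0.254,"wy":-0.042,"wz":0.151},{"jaw":255,"dx":-0.87,"dy":-0.404,"dz":0.138,"wx":-0.254,"wy":-0.042,"wz":0.151}]}}

```text
t: 6.77
eef_pos: [0.4625, 0.0199, 0.1931]
tcp_rot: [150.8, 0.2, 85.6]
ft_force: [-0.7, 0.0, -2.9]
grip_width: 0.148
grip_force: 30.0
```

```bash
python3 -c "
from h import *
st();rel(tgt(.158,.025),RT)"
```

```text
{'t': 6.7667, 'eef_pos': [0.4625, 0.0199, 0.1931], 'tcp_rot': [150.8322, 0.2248, 85.5748], 'ft_force': [-0.6766, 0.0291, -2.9262], 'moment': [0.0636, 0.3491, -0.0309], 'grip_width': 0.1484, 'grip_force': 29.9996}
shift [0.0076 0.0304 0.2355] turn [-0.0073  0.0024 -0.0002]
```

Request:
{"fn": "send_rows", "kwargs": {"commands": [{"jaw":255,"dx":0.007,"dy":0.03,"dz":0.05,"wx":-0.007,"wy":0.002,"wz":0},{"jaw":255,"dx":0.007,"dy":0.03,"dz":0.11,"wx":-0.007,"wy":0.002,"wz":0},{"jaw":255,"dx":0.007,"dy":0.03,"dz":0.16,"wx":-0.007,"wy":0.002,"wz":0},{"jaw":255,"dx":0.007,"dy":0.03,"dz":0.21,"wx":-0.007,"wy":0.002,"wz":0},{"jaw":255,"dx":0.007,"dy":0.03,"dz":0.235,"wx":-0.007,"wy":0.002,"wz":0},{"jaw":255,"dx":0.007,"dy":0.03,"dz":0.235,"wx":-0.007,"wy":0.002,"wz":0},{"jaw":255,"dx":0.007,"dy":0.03,"dz":0.235,"wx":-0.007,"wy":0.002,"wz":0},{"jaw":255,"dx":0.007,"dy":0.03,"dz":0.235,"wx":-0.007,"wy":0.002,"wz":0}]}}

```text
t: 7.43
eef_pos: [0.507, 0.0194, 0.1394]
tcp_rot: [149.8, 0.1, 85.9]
ft_force: [0.4, -0.0, -1.5]
grip_width: 0.144
grip_force: 30.0
```

```bash
cat >> h.py <<'E'
def where(): 
    s=sense();p=s["eef_pos"];q=p-E0;R=Ro.from_euler('xyz',s["tcp_rot"],degrees=True)
    f=s["ft_force"];w=(Ro.from_matrix(RT).inv()*R).as_rotvec(degrees=True)
    print('t',round(s["t"],2),'keyhole s %.1f y %.1f h %.1f mm'%tuple(1e3*np.array([q@up+.034,q@ey,q@nn-.008-D])),'rot',w.round(2),'F up %.1f y %.1f n %.1f'%(f@up,f@ey,f@nn),'M',s["moment"].round(2),'gw',round(s["grip_width"],3))
E
python3 -c "
from h import *
where();rel(tgt(.158,.012),RT)
t=get_image('top')[:,:,::-1];s=get_image('side')[:,:,::-1]
cv2.imwrite('pics/hov.png',np.hstack([cv2.resize(t[160:250,240:325],(400,424)),cv2.resize(s[130:240,215:319],(400,424))]))
print(proj('top',[tgt(.158,.025)-D*nn+ .034*up,E0+.158*up+.015*nn]),proj('side',[tgt(.158,.025)-D*nn+ .034*up,E0+.158*up+.015*nn]))"
```

```text
t 7.43 keyhole s 161.5 y 0.9 h 27.0 mm rot [-0.24  0.01 -0.15] F up -0.4 y 0.0 n -1.5 M [ 0.03  0.37 -0.01] gw 0.144
shift [-0.0029 -0.0118  0.0501] turn [ 0.0021 -0.      0.0013]
[[281.3753704  203.7352201 ]
 [281.40483819 201.65295919]] [[266.99145785 179.48267798]
 [264.03208564 183.37141956]]
```

View pics/hov.png

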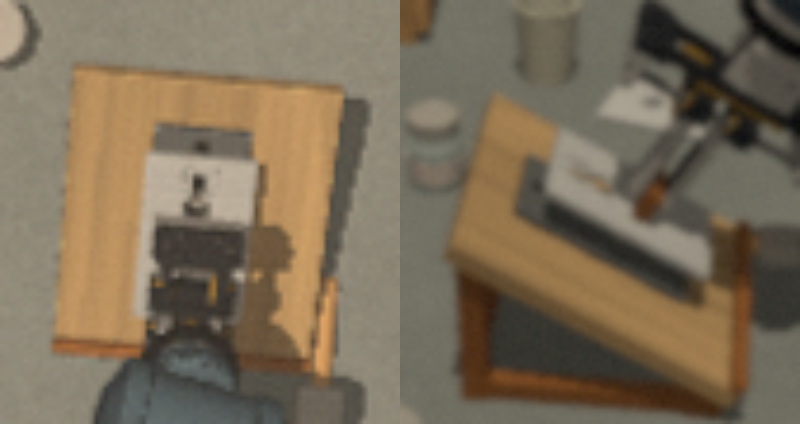

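The plate hangs parallel above the pad. The keyhole appears at crop (197,190) in the top view, over the stud. I'll measure the plate's outline against the easel in the top view.

```bash
python3 -c "
from h import *
where()
im=get_image('top').astype(int);m=(im.min(2)>135);w=np.zeros_like(m);w[185:232,268:300]=1
ys,xs=np.nonzero(m&(w>0));pts=np.c_[xs,ys]
P=ray('top',pts,E0+(.008+.026+.006)*nn,nn)-E0
q=np.c_[P@up,P@ey]*1e3
# edges per row/col
for v in range(190,222,2):
    g=im[v,266:302].min(1).astype(float);b=np.nonzero(g>130)[0]
    if len(b)<3: continue
    def sub(i,j): return 266+i+(130-g[i])/(g[j]-g[i])*(j-i)
    a=sub(b[0]-1,b[0]);c=sub(b[-1]+1,b[-1])
    Q=ray('top',[[a,v],[c,v]],E0+(.008+.026+.006)*nn,nn)-E0
    print(v,round(a,2),round(c,2),'s',(Q@up*1e3).round(1),'y',(Q@ey*1e3).round(1))
for u in range(274,296,3):
    g=im[180:205,u].min(1).astype(float);i=np.nonzero(g>130)[0][0];v=180+i-1+(130-g[i-1])/(g[i]-g[i-1])
    Q=ray('top',[[u,v]],E0+(.008+.026+.006)*nn,nn)-E0;print('up edge s',u,v.round(2),(Q@up*1e3).round(1),(Q@ey*1e3).round(1))
"
```

```text
t 7.53 keyhole s 161.7 y 0.6 h 27.3 mm rot [-0.29 -0.02 -0.14] F up -1.5 y -0.3 n -0.9 M [-0.01  0.39 -0.02] gw 0.147
194 270.5 293.56 s [198.6 206.7] y [ 44.9 -41.7]
196 270.26 294.13 s [190.1 198.6] y [ 45.1 -44.7]
198 270.27 293.62 s [181.8 190. ] y [ 44.4 -43.7]
200 270.06 293.45 s [173.3 181.6] y [ 44.5 -43.9]
202 269.81 293.17 s [164.7 173. ] y [ 44.8 -43.7]
204 269.51 293.15 s [156.1 164.6] y [ 45.2 -44.5]
206 269.57 293.05 s [147.6 156.1] y [ 44.3 -45. ]
208 269.25 272.08 s [138.9 139.9] y [44.9 34.1]
210 268.92 271.57 s [130.2 131.2] y [45.5 35.3]
214 268.86 271.38 s [112.9 113.8] y [44.3 34.6]
216 268.53 273.07 s [104.  105.7] y [44.9 27.4]
218 268.47 291.38 s [ 95.3 103.8] y [ 44.4 -43.8]
220 268.37 271.06 s [86.5 87.5] y [44.1 33.7]
up edge s 274 192.23 [207.2] [32.3]
up edge s 277 192.5 [207.1] [21.]
up edge s 280 192.68 [207.4] [9.6]
up edge s 283 193.18 [206.4] [-1.8]
up edge s 286 193.24 [207.2] [-13.1]
up edge s 289 193.53 [207.] [-24.5]
up edge s 292 193.78 [207.] [-35.8]Traceback (most recent call last):
  File "<string>", line 17, in <module>
    g=im[180:205,u].min(1).astype(float);i=np.nonzero(g>130)[0][0];v=180+i-1+(130-g[i-1])/(g[i]-g[i-1])
                                           ~~~~~~~~~~~~~~~~~~~~^^^
IndexError: index 0 is out of bounds for axis 0 with size 0
```

Request:
{"fn": "send_rows", "kwargs": {"commands": [{"jaw":255,"dx":-0.001,"dy":-0.009,"dz":0.02,"wx":0.002,"wy":0,"wz":0.001},{"jaw":255,"dx":-0.001,"dy":-0.009,"dz":0.04,"wx":0.002,"wy":0,"wz":0.001},{"jaw":255,"dx":-0.001,"dy":-0.009,"dz":0.055,"wx":0.002,"wy":0,"wz":0.001},{"jaw":255,"dx":-0.001,"dy":-0.009,"dz":0.055,"wx":0.002,"wy":0,"wz":0.001},{"jaw":255,"dx":-0.001,"dy":-0.009,"dz":0.055,"wx":0.002,"wy":0,"wz":0.001}]}}

```text
t: 8.0
eef_pos: [0.5122, 0.0182, 0.1222]
tcp_rot: [150.1, -0.0, 85.7]
ft_force: [-0.7, 0.0, -2.7]
grip_width: 0.146
grip_force: 30.0
```

```bash
python3 -c "
from h import *
where()
im=get_image('top').astype(int)
for u in range(274,292,3):
    g=im[180:205,u].min(1).astype(float);i=np.nonzero(g>130)[0][0];v=180+i-1+(130-g[i-1])/(g[i]-g[i-1])
    Q=ray('top',[[u,v]],E0+(.008+.010+.006)*nn,nn)-E0;print('up edge s',u,v.round(2),(Q@up*1e3).round(1),(Q@ey*1e3).round(1))
t=im.astype(np.uint8)[:,:,::-1];s=get_image('side')[:,:,::-1]
cv2.imwrite('pics/hov2.png',np.hstack([cv2.resize(t[185:225,262:302],(400,400),interpolation=2),cv2.resize(s[155:205,240:290],(400,400),interpolation=2)]))
"
```

```text
t 8.0 keyhole s 157.5 y 0.1 h 9.5 mm rot [ 0.12 -0.01  0.02] F up -2.0 y -0.0 n -1.9 M [ 0.02  0.43 -0.  ] gw 0.146
up edge s 274 191.2 [204.] [32.4]
up edge s 277 191.42 [204.1] [20.9]
up edge s 280 191.63 [204.3] [9.5]
up edge s 283 192.23 [202.8] [-2.1]
up edge s 286 192.38 [203.3] [-13.5]
up edge s 289 192.49 [203.9] [-24.9]
```

View pics/hov2.png

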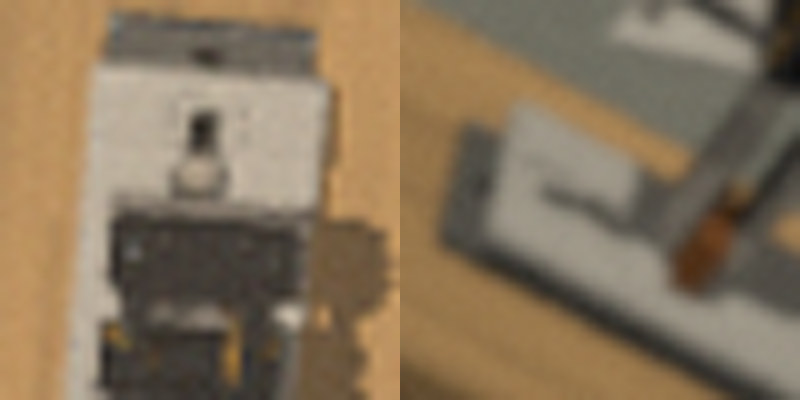

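The stud head is visible inside the keyhole's large end (crop (203,175), hole centre about (203,178)). I'll shift about 1 mm uphill and descend gently.

Request:
{"fn": "send_rows", "kwargs": {"commands": [{"jaw":255,"dx":0,"dy":0.003,"dz":0.004,"wx":0,"wy":0,"wz":0},{"jaw":255,"dx":0,"dy":0.003,"dz":0.01,"wx":0,"wy":0,"wz":0},{"jaw":255,"dx":0,"dy":0.003,"dz":0.016,"wx":0,"wy":0,"wz":0},{"jaw":255,"dx":0,"dy":0.003,"dz":0.02,"wx":0,"wy":0,"wz":0},{"jaw":255,"dx":0,"dy":0.003,"dz":0.02,"wx":0,"wy":0,"wz":0}]}}

```text
t: 8.52
eef_pos: [0.5161, 0.018, 0.1178]
tcp_rot: [150.1, 0.0, 85.7]
ft_force: [0.0, -0.8, -1.8]
grip_width: 0.146
grip_force: 30.0
```

```bash
python3 -c "
from h import *
where()"
```

```text
t 8.52 keyhole s 158.7 y 0.2 h 3.7 mm rot [ 0.08 -0.01  0.  ] F up -0.8 y -0.8 n -1.6 M [-0.06  0.39  0.03] gw 0.146
```

Request:
{"fn": "send_rows", "kwargs": {"commands": [{"jaw":255,"dx":0,"dy":0,"dz":0.003,"wx":0,"wy":0,"wz":0},{"jaw":255,"dx":0,"dy":0,"dz":0.006,"wx":0,"wy":0,"wz":0},{"jaw":255,"dx":0,"dy":0,"dz":0.01,"wx":0,"wy":0,"wz":0},{"jaw":255,"dx":0,"dy":0,"dz":0.01,"wx":0,"wy":0,"wz":0},{"jaw":255,"dx":0,"dy":0,"dz":0.01,"wx":0,"wy":0,"wz":0}]}}

```text
t: 8.93
eef_pos: [0.5178, 0.0178, 0.1157]
tcp_rot: [150.0, 0.0, 85.7]
ft_force: [-1.6, -0.2, -0.4]
grip_width: 0.141
grip_force: 30.0
```

```bash
python3 -c "
from h import *
where()"
```

```text
t 8.93 keyhole s 159.1 y 0.1 h 1.0 mm rot [ 0.04 -0.01  0.  ] F up -1.5 y -0.3 n 0.5 M [-0.01  0.46 -0.02] gw 0.141
```

Request:
{"fn": "send_rows", "kwargs": {"commands": [{"jaw":255,"dx":0,"dy":0,"dz":0.003,"wx":0,"wy":0,"wz":0},{"jaw":255,"dx":0,"dy":0,"dz":0.007,"wx":0,"wy":0,"wz":0},{"jaw":255,"dx":0,"dy":0,"dz":0.007,"wx":0,"wy":0,"wz":0},{"jaw":255,"dx":0,"dy":0,"dz":0.007,"wx":0,"wy":0,"wz":0}]}}

```text
t: 9.27
eef_pos: [0.5188, 0.0178, 0.1139]
tcp_rot: [150.0, 0.0, 85.7]
ft_force: [-3.1, -0.5, 1.5]
grip_width: 0.145
grip_force: 30.0
```

```bash
python3 -c "
from h import *
where()"
```

```text
t 9.27 keyhole s 159.1 y 0.2 h -1.0 mm rot [ 0.04 -0.01  0.  ] F up -1.9 y -0.7 n 2.8 M [ 0.01  0.53 -0.05] gw 0.145
```

Request:
{"fn": "send_rows", "kwargs": {"commands": [{"jaw":255,"dx":0,"dy":0,"dz":0.004,"wx":0,"wy":0,"wz":0},{"jaw":255,"dx":0,"dy":0,"dz":0.008,"wx":0,"wy":0,"wz":0},{"jaw":255,"dx":0,"dy":0,"dz":0.011,"wx":0,"wy":0,"wz":0},{"jaw":255,"dx":0,"dy":0,"dz":0.011,"wx":0,"wy":0,"wz":0},{"jaw":255,"dx":0,"dy":0,"dz":0.011,"wx":0,"wy":0,"wz":0}]}}

```text
t: 9.68
eef_pos: [0.5205, 0.0176, 0.111]
tcp_rot: [150.0, 0.0, 85.7]
ft_force: [-5.9, -0.9, 4.1]
grip_width: 0.148
grip_force: 30.0
```

```bash
python3 -c "
from h import *
where()"
```

```text
t 9.68 keyhole s 159.1 y 0.2 h -4.3 mm rot [ 0.05 -0.01 -0.  ] F up -3.0 y -1.3 n 6.4 M [-0.03  0.69 -0.06] gw 0.148
```

Request:
{"fn": "send_rows", "kwargs": {"commands": [{"jaw":255,"dx":0,"dy":0,"dz":0.0025,"wx":0,"wy":0,"wz":0},{"jaw":255,"dx":0,"dy":-0.005,"dz":0.0025,"wx":0,"wy":0,"wz":0},{"jaw":255,"dx":0,"dy":-0.01,"dz":0.0025,"wx":0,"wy":0,"wz":0},{"jaw":255,"dx":0,"dy":-0.015,"dz":0.0025,"wx":0,"wy":0,"wz":0},{"jaw":255,"dx":0,"dy":-0.02,"dz":0.0025,"wx":0,"wy":0,"wz":0},{"jaw":255,"dx":0,"dy":-0.025,"dz":0.0025,"wx":0,"wy":0,"wz":0},{"jaw":255,"dx":0,"dy":-0.025,"dz":0.0025,"wx":0,"wy":0,"wz":0}]}}

```text
t: 10.27
eef_pos: [0.5168, 0.0175, 0.1093]
tcp_rot: [149.7, 0.1, 85.7]
ft_force: [-0.3, -0.2, 7.0]
grip_width: 0.144
grip_force: 30.0
```

```bash
python3 -c "
from h import *
where()"
```

```text
t 10.27 keyhole s 155.0 y -0.3 h -4.0 mm rot [-0.34 -0.07  0.  ] F up 3.3 y -0.2 n 6.2 M [0.04 0.06 0.  ] gw 0.144
```

Request:
{"fn": "send_rows", "kwargs": {"commands": [{"jaw":255,"dx":0,"dy":0.015,"dz":0,"wx":0,"wy":0,"wz":0},{"jaw":255,"dx":0,"dy":0.02,"dz":0,"wx":0,"wy":0,"wz":0},{"jaw":255,"dx":0,"dy":0.02,"dz":0.002,"wx":0.003,"wy":0,"wz":0},{"jaw":255,"dx":0,"dy":0.02,"dz":0.003,"wx":0.005,"wy":0,"wz":0},{"jaw":255,"dx":0,"dy":0.02,"dz":0.003,"wx":0.005,"wy":0,"wz":0}]}}

```text
t: 10.68
eef_pos: [0.5176, 0.0179, 0.1083]
tcp_rot: [151.1, 0.1, 85.9]
ft_force: [-35.2, -1.8, 27.1]
grip_width: 0.152
grip_force: 30.1
```

```bash
python3 -c "
from h import *
where()"
```

```text
t 10.68 keyhole s 155.2 y 0.2 h -5.2 mm rot [ 1.05  0.   -0.14] F up -16.7 y -4.4 n 40.9 M [-0.56  3.23 -0.43] gw 0.152
```

Request:
{"fn": "send_rows", "kwargs": {"commands": [{"jaw":255,"dx":0,"dy":-0.005,"dz":-0.004,"wx":-0.006,"wy":0,"wz":0},{"jaw":255,"dx":0,"dy":-0.01,"dz":-0.006,"wx":-0.007,"wy":0,"wz":0},{"jaw":255,"dx":0,"dy":-0.01,"dz":-0.006,"wx":-0.007,"wy":0,"wz":0}]}}

```text
t: 10.93
eef_pos: [0.517, 0.0178, 0.1097]
tcp_rot: [149.7, 0.0, 85.7]
ft_force: [-3.5, 1.0, 4.2]
grip_width: 0.143
grip_force: 30.0
```

```bash
python3 -c "
from h import *
where();t=get_image('top');where()
cv2.imwrite('pics/p3.png',cv2.resize(t[185:225,262:302,::-1],(600,600),interpolation=2))
"
```

```text
t 10.93 keyhole s 155.4 y 0.1 h -3.7 mm rot [-0.3  -0.02  0.  ] F up -1.0 y 0.7 n 5.4 M [0.16 0.69 0.06] gw 0.143
t 10.98 keyhole s 155.4 y 0.1 h -3.8 mm rot [-0.27 -0.02  0.  ] F up -0.6 y 0.2 n 5.3 M [0.14 0.71 0.05] gw 0.14
```

View pics/p3.png

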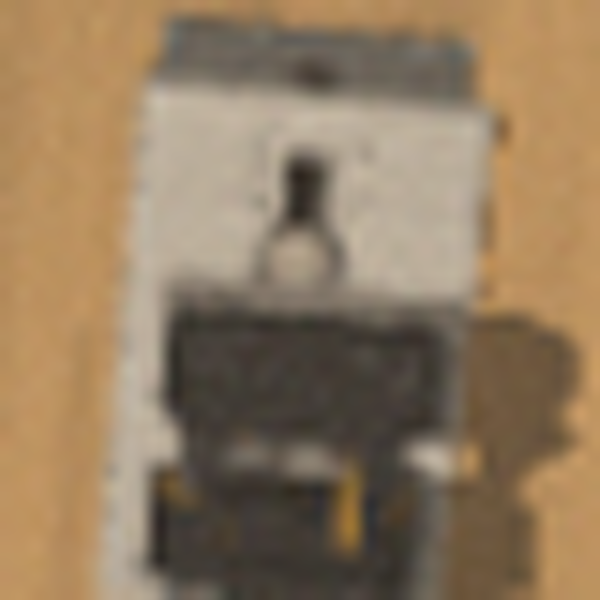

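The head is still inside the large hole (crop (300,262)), and its uphill rim has met the head because the pad was about 0.4 mm too high. I'll shift back slightly, press a little more by force, then slide.

Request:
{"fn": "send_rows", "kwargs": {"commands": [{"jaw":255,"dx":0,"dy":0.006,"dz":-0.001,"wx":0,"wy":0,"wz":0},{"jaw":255,"dx":0,"dy":0.006,"dz":0.001,"wx":0,"wy":0,"wz":0},{"jaw":255,"dx":0,"dy":0.006,"dz":0.003,"wx":0,"wy":0,"wz":0},{"jaw":255,"dx":0,"dy":0.006,"dz":0.003,"wx":0,"wy":0,"wz":0},{"jaw":255,"dx":0,"dy":0.006,"dz":0.003,"wx":0,"wy":0,"wz":0}]}}

```text
t: 11.4
eef_pos: [0.5179, 0.0179, 0.1086]
tcp_rot: [150.0, 0.0, 85.8]
ft_force: [-11.5, -0.6, 8.7]
grip_width: 0.146
grip_force: 30.0
```

```bash
python3 -c "
from h import *
where()"
```

```text
t 11.4 keyhole s 155.6 y 0.2 h -5.1 mm rot [-0.05 -0.   -0.03] F up -5.5 y -1.4 n 13.3 M [-0.09  1.33 -0.16] gw 0.146
```

Request:
{"fn": "send_rows", "kwargs": {"commands": [{"jaw":255,"dx":0,"dy":-0.005,"dz":-0.0005,"wx":0,"wy":0,"wz":0},{"jaw":255,"dx":0,"dy":-0.01,"dz":-0.0005,"wx":0,"wy":0,"wz":0},{"jaw":255,"dx":0,"dy":-0.015,"dz":-0.0005,"wx":0,"wy":0,"wz":0},{"jaw":255,"dx":0,"dy":-0.02,"dz":-0.0005,"wx":0,"wy":0,"wz":0},{"jaw":255,"dx":0,"dy":-0.025,"dz":-0.0005,"wx":0,"wy":0,"wz":0},{"jaw":255,"dx":0,"dy":-0.025,"dz":-0.0005,"wx":0,"wy":0,"wz":0}]}}

```text
t: 11.9
eef_pos: [0.5141, 0.0177, 0.1075]
tcp_rot: [149.5, 0.1, 85.7]
ft_force: [-0.4, -0.6, 6.1]
grip_width: 0.149
grip_force: 30.0
```

```bash
python3 -c "
from h import *
where()"
```

```text
t 11.9 keyhole s 151.8 y -0.2 h -4.2 mm rot [-0.5  -0.06  0.01] F up 2.7 y -0.6 n 5.5 M [0.02 0.13 0.03] gw 0.149
```

Request:
{"fn": "send_rows", "kwargs": {"commands": [{"jaw":255,"dx":0,"dy":-0.004,"dz":0.001,"wx":0.002,"wy":0,"wz":0},{"jaw":255,"dx":0,"dy":-0.008,"dz":0.0015,"wx":0.003,"wy":0,"wz":0},{"jaw":255,"dx":0,"dy":-0.012,"dz":0.0015,"wx":0.003,"wy":0,"wz":0},{"jaw":255,"dx":0,"dy":-0.016,"dz":0.0015,"wx":0.003,"wy":0,"wz":0},{"jaw":255,"dx":0,"dy":-0.02,"dz":0.0015,"wx":0.003,"wy":0,"wz":0},{"jaw":255,"dx":0,"dy":-0.02,"dz":0.0015,"wx":0.003,"wy":0,"wz":0}]}}

```text
t: 12.4
eef_pos: [0.5094, 0.018, 0.1043]
tcp_rot: [149.8, 0.1, 85.7]
ft_force: [-0.8, -0.9, 6.5]
grip_width: 0.145
grip_force: 30.0
```

```bash
python3 -c "
from h import *
where()"
```

```text
t 12.4 keyhole s 146.1 y -0.3 h -4.6 mm rot [-0.19 -0.07  0.01] F up 2.6 y -1.0 n 6.0 M [-0.03  0.02  0.06] gw 0.145
```

Request:
{"fn": "send_rows", "kwargs": {"commands": [{"jaw":255,"dx":0,"dy":-0.004,"dz":0.0003,"wx":0,"wy":0,"wz":0},{"jaw":255,"dx":0,"dy":-0.008,"dz":0.0005,"wx":0,"wy":0,"wz":0},{"jaw":255,"dx":0,"dy":-0.012,"dz":0.0005,"wx":0,"wy":0,"wz":0},{"jaw":255,"dx":0,"dy":-0.016,"dz":0.0005,"wx":0,"wy":0,"wz":0},{"jaw":255,"dx":0,"dy":-0.02,"dz":0.0005,"wx":0,"wy":0,"wz":0},{"jaw":255,"dx":0,"dy":-0.024,"dz":0.0005,"wx":0,"wy":0,"wz":0},{"jaw":255,"dx":0,"dy":-0.028,"dz":0.0005,"wx":0,"wy":0,"wz":0},{"jaw":255,"dx":0,"dy":-0.03,"dz":0.0005,"wx":0,"wy":0,"wz":0}]}}

```text
t: 13.07
eef_pos: [0.5019, 0.0185, 0.0999]
tcp_rot: [149.8, 0.1, 85.7]
ft_force: [-0.9, -0.7, 6.8]
grip_width: 0.149
grip_force: 30.0
```

```bash
python3 -c "
from h import *
where()"
```

```text
t 13.07 keyhole s 137.4 y -0.3 h -4.6 mm rot [-0.22 -0.08  0.01] F up 2.7 y -0.8 n 6.3 M [ 0.03 -0.12  0.  ] gw 0.149
```

Request:
{"fn": "send_rows", "kwargs": {"commands": [{"jaw":255,"dx":0,"dy":-0.003,"dz":0,"wx":0,"wy":0,"wz":0},{"jaw":255,"dx":0,"dy":-0.006,"dz":0,"wx":0,"wy":0,"wz":0},{"jaw":255,"dx":0,"dy":-0.009,"dz":0,"wx":0,"wy":0,"wz":0},{"jaw":255,"dx":0,"dy":-0.012,"dz":0,"wx":0,"wy":0,"wz":0},{"jaw":255,"dx":0,"dy":-0.015,"dz":0,"wx":0,"wy":0,"wz":0},{"jaw":255,"dx":0,"dy":-0.018,"dz":0,"wx":0,"wy":0,"wz":0},{"jaw":255,"dx":0,"dy":-0.018,"dz":0,"wx":0,"wy":0,"wz":0}]}}

```text
t: 13.65
eef_pos: [0.4973, 0.0189, 0.0973]
tcp_rot: [149.8, 0.1, 85.7]
ft_force: [-1.1, -0.0, 6.9]
grip_width: 0.144
grip_force: 30.0
```

```bash
python3 -c "
from h import *
where()"
```

```text
t 13.65 keyhole s 132.1 y -0.3 h -4.6 mm rot [-0.22 -0.08  0.01] F up 2.5 y -0.1 n 6.6 M [-0.   -0.11 -0.03] gw 0.144
```

Request:
{"fn": "send_rows", "kwargs": {"commands": [{"jaw":255,"dx":0,"dy":-0.003,"dz":0,"wx":0,"wy":0,"wz":0},{"jaw":255,"dx":0,"dy":-0.006,"dz":0,"wx":0,"wy":0,"wz":0},{"jaw":255,"dx":0,"dy":-0.009,"dz":0,"wx":0,"wy":0,"wz":0},{"jaw":255,"dx":0,"dy":-0.009,"dz":0,"wx":0,"wy":0,"wz":0}]}}

```text
t: 13.98
eef_pos: [0.4967, 0.0187, 0.0975]
tcp_rot: [149.5, 0.1, 85.6]
ft_force: [4.9, 1.4, 5.9]
grip_width: 0.148
grip_force: 30.0
```

```bash
python3 -c "
from h import *
where()"
```

```text
t 13.98 keyhole s 131.7 y -0.5 h -4.1 mm rot [-0.49 -0.1   0.04] F up 7.1 y 1.8 n 2.7 M [ 0.22 -0.88  0.13] gw 0.148
```

Firm stop at 131.7 mm, against an expected 131.5, so the stud is home. I'll ease the press so the spring lifts the plate under the head, then open.

Request:
{"fn": "send_rows", "kwargs": {"commands": [{"jaw":255,"dx":0,"dy":0.004,"dz":-0.001,"wx":0,"wy":0,"wz":0},{"jaw":255,"dx":0,"dy":0.005,"dz":-0.003,"wx":0,"wy":0,"wz":0},{"jaw":255,"dx":0,"dy":0.005,"dz":-0.005,"wx":0,"wy":0,"wz":0},{"jaw":255,"dx":0,"dy":0.005,"dz":-0.007,"wx":0,"wy":0,"wz":0},{"jaw":255,"dx":0,"dy":0.005,"dz":-0.008,"wx":0,"wy":0,"wz":0},{"jaw":255,"dx":0,"dy":0.005,"dz":-0.008,"wx":0,"wy":0,"wz":0}]}}

```text
t: 14.48
eef_pos: [0.4957, 0.0188, 0.0993]
tcp_rot: [149.7, 0.1, 85.6]
ft_force: [6.2, -0.5, 5.8]
grip_width: 0.144
grip_force: 30.0
```

```bash
python3 -c "
from h import *
where()"
```

```text
t 14.48 keyhole s 131.7 y -0.5 h -2.1 mm rot [-0.34 -0.1   0.03] F up 8.3 y -0.1 n 1.9 M [ 0.05 -1.15 -0.  ] gw 0.144
```

Request:
{"fn": "send_rows", "kwargs": {"commands": [{"jaw":255,"dx":0,"dy":0.003,"dz":-0.001,"wx":0,"wy":0,"wz":0},{"jaw":255,"dx":0,"dy":0.004,"dz":-0.002,"wx":0,"wy":0,"wz":0},{"jaw":255,"dx":0,"dy":0.004,"dz":-0.002,"wx":0,"wy":0,"wz":0},{"jaw":255,"dx":0,"dy":0.004,"dz":-0.002,"wx":0,"wy":0,"wz":0}]}}

```text
t: 14.82
eef_pos: [0.4955, 0.0189, 0.0995]
tcp_rot: [149.8, 0.1, 85.7]
ft_force: [5.6, -2.0, 5.2]
grip_width: 0.141
grip_force: 30.0
```

```bash
python3 -c "
from h import *
where()"
```

```text
t 14.82 keyhole s 131.7 y -0.5 h -1.8 mm rot [-0.21 -0.09  0.02] F up 7.6 y -1.6 n 1.6 M [-0.2  -1.04 -0.08] gw 0.141
```

Request:
{"fn": "send_rows", "kwargs": {"commands": [{"jaw":0,"dx":0,"dy":0.003,"dz":0,"wx":0,"wy":0,"wz":0},{"jaw":0,"dx":0,"dy":0.003,"dz":0,"wx":0,"wy":0,"wz":0},{"jaw":0,"dx":0,"dy":0.003,"dz":0,"wx":0,"wy":0,"wz":0},{"jaw":0,"dx":0,"dy":0.003,"dz":0,"wx":0,"wy":0,"wz":0},{"jaw":0,"dx":0,"dy":0.003,"dz":0,"wx":0,"wy":0,"wz":0},{"jaw":0,"dx":0,"dy":0.003,"dz":0,"wx":0,"wy":0,"wz":0},{"jaw":0,"dx":0,"dy":0.003,"dz":0,"wx":0,"wy":0,"wz":0},{"jaw":0,"dx":0,"dy":0.003,"dz":0,"wx":0,"wy":0,"wz":0},{"jaw":0,"dx":0,"dy":0.003,"dz":0,"wx":0,"wy":0,"wz":0},{"jaw":0,"dx":0,"dy":0.003,"dz":0,"wx":0,"wy":0,"wz":0}]}}

```text
t: 15.65
eef_pos: [0.4939, 0.0196, 0.0976]
tcp_rot: [150.2, 0.0, 85.7]
ft_force: [-0.5, 0.6, -0.5]
grip_width: 0.819
grip_force: 0.0
```

Request:
{"fn": "send_rows", "kwargs": {"commands": [{"jaw":0,"dx":0,"dy":0,"dz":-0.05,"wx":0,"wy":0,"wz":0},{"jaw":0,"dx":0,"dy":0,"dz":-0.15,"wx":0,"wy":0,"wz":0},{"jaw":0,"dx":0,"dy":0,"dz":-0.25,"wx":0,"wy":0,"wz":0},{"jaw":0,"dx":0,"dy":-0.1,"dz":-0.35,"wx":0,"wy":0,"wz":0},{"jaw":0,"dx":0,"dy":-0.1,"dz":-0.45,"wx":0,"wy":0,"wz":0},{"jaw":0,"dx":-0.3,"dy":-0.1,"dz":-0.45,"wx":0,"wy":0,"wz":0},{"jaw":0,"dx":-0.4,"dy":-0.1,"dz":-0.45,"wx":0,"wy":0,"wz":0},{"jaw":0,"dx":-0.5,"dy":-0.1,"dz":-0.45,"wx":0,"wy":0,"wz":0},{"jaw":0,"dx":-0.5,"dy":-0.1,"dz":-0.45,"wx":0,"wy":0,"wz":0},{"jaw":0,"dx":-0.5,"dy":-0.1,"dz":-0.45,"wx":0,"wy":0,"wz":0}]}}

```text
t: 16.48
eef_pos: [0.3887, -0.1289, 0.2007]
tcp_rot: [150.1, 0.1, 85.1]
ft_force: [0.5, 0.8, 0.1]
grip_width: 0.998
grip_force: 0.0
```

```bash
python3 -c "
from h import *
where()
t=get_image('top')[:,:,::-1];s=get_image('side')[:,:,::-1];im=t[:,:,::-1].astype(int)
for u in range(272,292,3):
    g=im[180:215,u].min(1).astype(float);i=np.nonzero(g>130)[0][0];v=180+i-1+(130-g[i-1])/(g[i]-g[i-1])
    Q=ray('top',[[u,v]],E0+(.008-.0015+.006)*nn,nn)-E0;print('up edge s',u,v.round(2),(Q@up*1e3).round(1),(Q@ey*1e3).round(1))
for v in (204,212,220):
    g=im[v,262:306].min(1).astype(float);b=np.nonzero(g>125)[0];Q=ray('top',[[262+b[0]-.5,v],[262+b[-1]+.5,v]],E0+.0125*nn,nn)-E0;print(v,(Q@ey*1e3).round(1))
cv2.imwrite('pics/end.png',np.hstack([cv2.resize(t[180:240,250:310],(400,400),interpolation=2),cv2.resize(s[140:240,215:315],(400,400),interpolation=2)]))
"
```

```text
t 16.48 keyhole s 99.5 y -155.8 h 133.6 mm rot [ 0.12 -0.43  0.5 ] F up 0.4 y 0.9 n -0.1 M [-0.    0.14 -0.05] gw 0.998
up edge s 272 195.91 [177.9] [38.2]
up edge s 275 196.17 [177.9] [26.6]
up edge s 278 196.56 [177.3] [14.9]
up edge s 281 196.88 [177.] [3.3]
up edge s 284 196.9 [178.] [-8.2]
up edge s 287 197.38 [177.1] [-19.9]
up edge s 290 197.62 [177.1] [-31.5]
204 [ 45.  -47.6]
212 [ 42.2 -47.3]
220 [ 43.3 -46.9]
```

View pics/end.png

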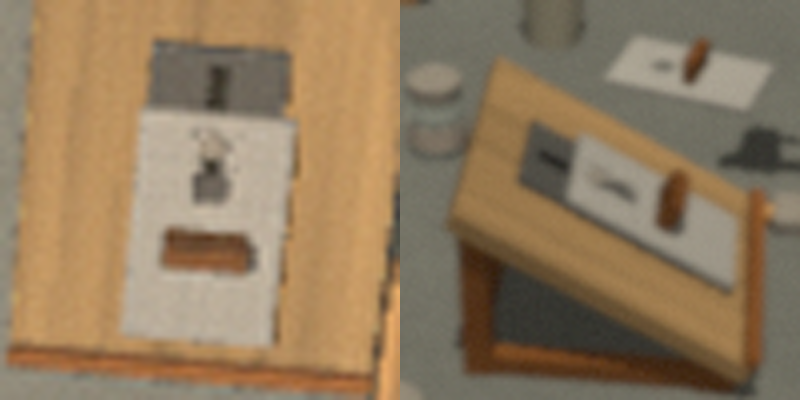

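The plate lies square on the pad with the large hole empty and the stud head at the slot end (crop (212,145)). Its upper edge is at 177.4 mm, where it should be. The gripper is clear, so I'm handing in.

```bash
python3 -c "
from h import *
print(finish_job())"
```

```text
the job is handed in; nothing more can be done
None
```

The keyhole plate hangs on the easel stud, grip end downhill, with the stud home at the end of the slot, the gripper clear and the job handed in; the tool force briefly reached about 44 N while pressing, over your 25 N limit but under the 60 N fail limit, and no verdict was returned.

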